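# Close the screw tin and lift off its dust cover

### The arm

A 6-joint arm with a two-finger parallel gripper is mounted at the origin on a cart in front of the work surface, level with it; the furniture and walls round the work are solid. World frame = base frame: x ahead of the robot, y to its left, z up, the work surface at z = 0. Lengths are in mm, angles in rad, forces in N, time in s.
With the tool pointing down it reaches from about 300 to 775 mm from the base axis. Payload 14.6 kg.
Tool frame: the origin (TCP) lies at the very end of the fingers, on their centre line; the grasp point (between the pads) lies 19 mm behind it; z points along the fingers, y is the line along which they close (so a half turn about z gives the same grasp; the last joint's range is limited). The gripper opens to 94 mm and grips with 3 to 60 N. Pads are 16 mm wide; open, the fingers measure 119 mm over their backs; the gripper's body (75 mm by 177 mm) begins 78 mm behind the grasp point.
Start: joints at [1.179, 0.3, 1.521, -0, 1.321, -0.067], TCP at [175.513, 521.234, 205.446] pointing down, gripper open.
Joint ranges: [-3.03, 3.03], [-0.79, 2.21], [0.23, 2.52], [-1.04, 4.18], [0, 3.07], [-2.55, 2.55]. Speed limits (rad/s): [2.22, 2.22, 2.57, 3.14, 3.14, 3.14].

### API

Orientations are given as [roll, pitch, yaw] about the fixed x, y, z axes, in that order (R = Rz(yaw) Ry(pitch) Rx(roll)).
In Python, from cell import manip, optics gives the robot as it stands.
- The arm moves only by the shell command python3 -m crank 'ROWS' [FORCE]. ROWS is JSON, a list of rows, each a list of 7 numbers: the opening in per cent of the stroke, from 0 (shut) to 100 (fully open), then the shift along the tool's x, y, z in mm, then the turn, a rotation vector about the tool's x, y, z in rad. A call has 1 to 10 rows; each row is the pose to reach, as a shift and turn from the pose commanded when the call began, along the tool's axes at that moment; what a row does not reach only later rows make up. A row lasts 1/10 s, in which the tool goes at most 50 mm and 8.59 degrees, less where a joint would pass 70% of its speed; a pose out of reach is approached as far as the arm can. A call with a gripper value outside its range is refused whole. The fingers move at their own pace and stop on an object; FORCE is the grip in N (left out, the last holds). Time passes only in rows, so rows that repeat a pose let the fingers close. It gives the time, the measured TCP pose, the force, the opening and the grip force at its end, in the units of the state.
- manip.read_state(): the state, without advancing time (a new reading comes with each control period).
- optics.camera(name): name is "scene" or "top"; returns (picture, depth): 384x512x3 uint8, red, green, blue; 384x512 float32, mm along the optical axis (not along the pixel's ray), 0 where there is no reading.
- optics.calibration(name): a dict with "camera_matrix" (3x3 intrinsics, pixels), "k1" (the pictures are not rectified: a ray, as slopes to the right and down, at radius r is drawn at 1 + k1 r^2 times it, then the intrinsics apply), "R" (3x3) and "t" (3): a world point X has camera coordinates R X + t. Camera axes: x right, y down, z forward; pixel columns grow to the right and rows downward; lengths in mm; the calibration is good to about 2 mm. A picture is of the moment at which its call begins. calibration takes no time and is no camera call.
- manip.sign_off(): hands the job in; it is judged then, once.
The state is a dict: "clock": time; "joints": joint angles; "qd": joint speeds; "effort": joint torques, N m; "eef_pos": TCP position; "eef_rot": TCP orientation; "wrist_force": force on the tool from outside, world axes, zero at the start; "moment": the same for the moment, N m; "finger_gap": finger opening in mm; "finger_force": force on a finger pad.
Only numpy, scipy, OpenCV 4.12 (cv2) and the standard library are available. Lean on these libraries where they do the work, as an engineer would, in place of code of your own. Each camera call takes 0.05 s, during which the arm holds its last target. There are 200 camera calls.

### The job

The wide round tin of brass screws is to be closed and its outer dust cover taken off for labelling. Pick up the nested double lid by its wooden knob so that the cover rides along on the inner lid, lower it (do not drop it) onto the wide tin until the inner lid is fully home, and let go of the knob. Then grip the cover by its collar and lift it alone, level and straight up, leaving the inner lid fully home in the tin, and finish the program while still holding the cover up in the air, clear above the knob; do not shove the tins about.

Things in the scene. Friction and masses are not known exactly. Their poses are not given: they have to be found in the camera images.
- knob (a point): Centre of the showing part of the inner lid's wooden knob: a plain upright round post, 20 mm in diameter, that shows for 24 mm above the cover's collar (12 mm above and below this point). The point is 59 mm above the underside of the inner lid and, with that lid home, 47 mm above the tin's mouth. The knob's top is the highest point of the double lid. z = up the knob.
- collar (a point): Centre, half-way up, of the outer cover's collar: a round steel tube 36 mm outside, 26 mm inside, standing 26 mm high in the middle of the cover (13 mm above and below this point). The knob passes loosely up through it. With the cover nested this point is 25 mm below the knob point, give or take 3 mm sideways; it must rise about 60 mm for the cover to clear the knob. z = up.
- wide_tin_mouth (a point): Centre of the open mouth, at rim height, of the wide round steel tin: 98 mm outside diameter, 92 mm inside, 60 mm high, loose brass screws inside. It stands loose on the bench, about 1.2 kg. The inner lid's plug enters it with 3 mm play all round. z = up.
- small_tin_mouth (a point): Centre of the open mouth, at rim height, of the smaller steel tin of the same make: 72 mm outside diameter, 45 mm high, loose, 0.6 kg. A bystander, too narrow for the lid. The two tins and the double lid stand on three places in any order. Take care: a fixed bundle of boards, 100 mm high, lies behind the right-hand place, across x = 0.49 to 0.61 m, y = 0.03 to -0.5 m.
- inner_lid: Inner lid, plain steel with wooden knob, 0.18 to 0.29 kg; origin at the centre of its underside, z up. A plug 86 mm in diameter, 12 mm deep, lower edge chamfered, below a flange 100 mm in diameter, 5 mm thick, that comes to rest on the tin's rim. At the start it stands on the bench on its plug, knob up, the cover nested over it.
- cover: Outer dust cover, plain steel, 0.13 to 0.21 kg: a disc 112 mm in diameter, 4 mm thick, with a skirt 4.5 mm deep and the collar on top; origin at the centre of the disc's underside, z up. It lies loosely on the inner lid's flange; nothing fastens the two, and lifting the inner lid by its knob carries it along.
Things that resemble listed ones, but are neither listed nor needed, are in the scene too. Leave any green or pink look-alike of the inner_lid alone.

How it is judged:
By the outcome, as a careful person would: the job done as asked, in the order asked, and still so for the second after the job is handed in, while the arm keeps its last pose, push and grip.
It also fails if it takes over 46 s, if anything falls off the work surface, if the arm or the gripper's body presses on something with over 40 N, if the wrist force passes 120 N, or if a joint passes its speed limit or range.

## Working session

There is one attempt and no reset: what is moved stays moved. The work goes in short steps, Python scripts to look and compute and a shell command to move; the robot and the scene stay as the last step left them, time stands still between calls to the robot, and variables do not carry over. Pictures are saved under pics/ and viewed, at most 10 in all, crops included, and the job is handed in when it is done.

```bash
mkdir -p pics; ls
cat > h.py <<'E'
import numpy as np, cv2
from cell import manip, optics
def pt(cal,d,u,v):
    K=np.array(cal["camera_matrix"]);k=cal["k1"]
    n=cv2.undistortPoints(np.array([[[u,v]]],float),K,np.array([k,0,0,0.]))[0,0]
    p=np.array([n[0],n[1],1])*d
    return np.array(cal["R"]).T@(p-np.array(cal["t"]))
def cloud(name,depth,):
    cal=optics.calibration(name);K=np.array(cal["camera_matrix"])
    vv,uu=np.mgrid[:384,:512]
    n=cv2.undistortPoints(np.stack([uu,vv],-1).reshape(-1,1,2).astype(float),K,np.array([cal["k1"],0,0,0.]))[:,0]
    P=np.c_[n,np.ones(len(n))]*depth.reshape(-1,1)
    W=(P-np.array(cal["t"]))@np.array(cal["R"])
    W[depth.reshape(-1)==0]=np.nan
    return W.reshape(384,512,3)
E
python3 - <<'E'
from h import *
ims=[]
for n in("scene","top"):
    p,d=optics.camera(n); np.savez(f"{n}0.npz",p=p,d=d)
    cv2.imwrite(f"pics/{n}0.png",cv2.resize(p[:,:,::-1],(800,600),interpolation=cv2.INTER_CUBIC))
    c=optics.calibration(n);print(n,-np.array(c["R"]).T@c["t"],c["R"][2])
print(manip.read_state())
E
```

```text
pics
scene [-235.97833441 -500.16078024  594.34540349] [ 0.71639386  0.45059683 -0.5326747 ]
top [ 395.7054792   -51.8762235  1402.82404097] [ 0.03883934  0.00877392 -0.99920695]
{'clock': 0.1, 'joints': array([ 1.17939315e+00,  3.00397862e-01,  1.52153051e+00,  3.71312919e-05,
        1.32074209e+00, -6.66063247e-02]), 'qd': array([ 0.00149006, -0.00330095, -0.00137727,  0.00117577, -0.00170174,
       -0.00108413]), 'effort': array([ 1.70054354e-03, -5.32651484e+01, -3.53275466e+01,  7.10224779e-02,
        2.36251310e-02, -5.87416298e-05]), 'eef_pos': array([175.41464614, 521.01169781, 204.94790925]), 'eef_rot': array([-3.14051963e+00, -1.07622707e-04,  2.81678653e+00]), 'wrist_force': array([ 0.4162992 , -0.0933238 ,  1.41867857]), 'moment': array([-0.0084514 , -0.00465163,  0.07202101]), 'finger_force': 0.0, 'finger_gap': 93.61580271139212}
```

View pics/scene0.png

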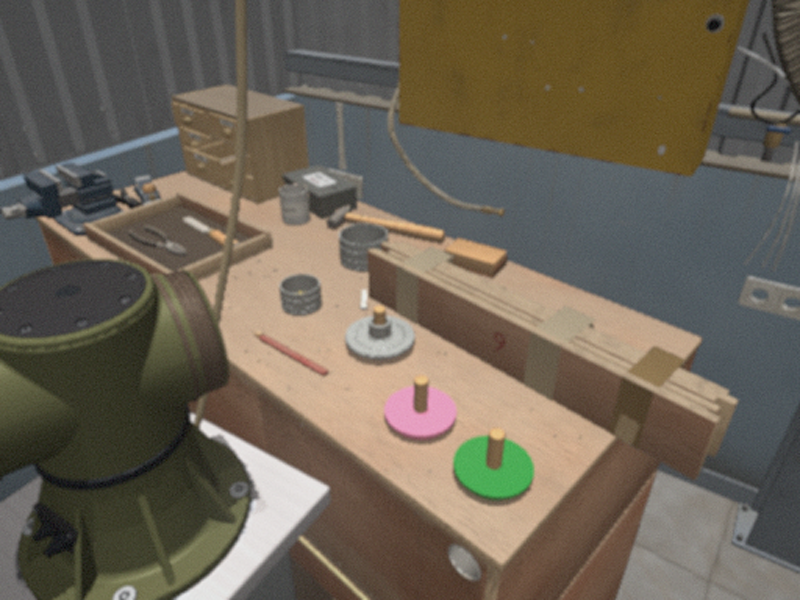

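View pics/top0.png

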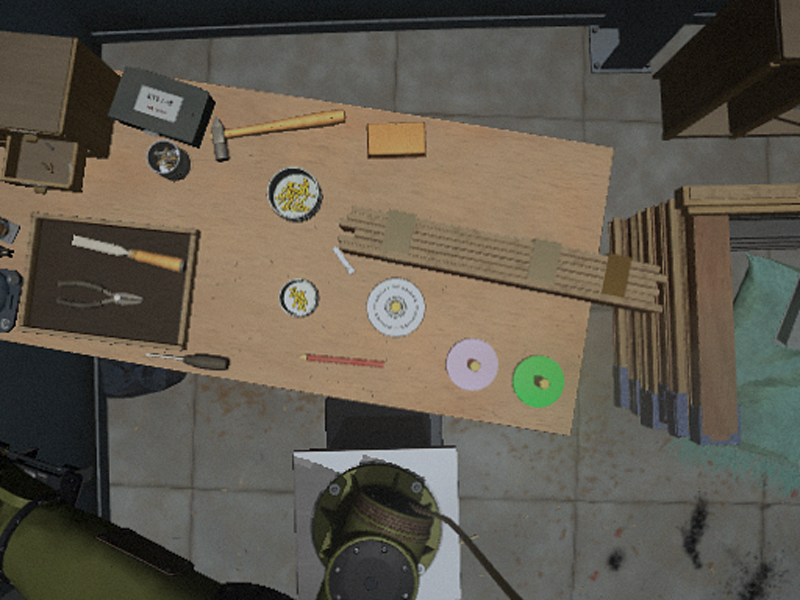

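The scene picture shows the grey double lid at (379,335), with its collar and knob. There are also a pink lid at (421,412) and a green one at (495,467), both with no collar. In the top picture these are at (396,307), (472,364) and (539,381). The wide tin is at top (295,194), the small tin at (300,298), and a jar at (168,160). The grey one with the collar fits the description, so I'll measure it and confirm in a crop.

Run:
```python
from h import *
z=np.load("top0.npz");p,d=z["p"],z["d"];W=cloud("top",d)
c=np.hstack([cv2.resize(p[y-32:y+32,x-32:x+32,::-1],(400,400),interpolation=cv2.INTER_CUBIC) for x,y in((253,196),(189,124))])
cv2.imwrite("pics/crop1.png",c)
for nm,(u,v,r) in dict(lid=(253,196,24),wide=(189,124,21),small=(192,191,17)).items():
    P=W[v-r:v+r,u-r:u+r].reshape(-1,3);P=P[~np.isnan(P[:,0])]
    print(nm,np.histogram(P[:,2],np.arange(-10,120,8)))
    for lo,hi in((-100,8),(14,30),(38,50),(38,46),(52,66),(62,90)):
        Q=P[(P[:,2]>lo)&(P[:,2]<hi)]
        if len(Q)>5:
            (cx,cy),rr=cv2.minEnclosingCircle(Q[:,:2].astype(np.float32))
            print(lo,hi,len(Q),"mean",Q.mean(0).round(1),"circ",round(cx,1),round(cy,1),round(rr,1))
z=np.load("scene0.npz");W2=cloud("scene",z["d"])
for nm,(u,v,r) in dict(lid=(243,212,26),wide=(232,158,20),small=(192,188,16)).items():
    P=W2[v-r:v+r,u-r:u+r].reshape(-1,3);P=P[~np.isnan(P[:,0])]
    for lo,hi in((15,30),(40,50),(52,64),(52,75),):
        Q=P[(P[:,2]>lo)&(P[:,2]<hi)&(P[:,0]<560)]
        if len(Q)>5:
            (cx,cy),rr=cv2.minEnclosingCircle(Q[:,:2].astype(np.float32))
            print("S",nm,lo,hi,len(Q),"mean",Q.mean(0).round(1),"circ",round(cx,1),round(cy,1),round(rr,1))
```

```text
lid (array([382, 776,  41, 655, 349,   0,  30,  24,   1,  18,  17,   1,   0,
         0,   0,   0]), array([-10,  -2,   6,  14,  22,  30,  38,  46,  54,  62,  70,  78,  86,
        94, 102, 110, 118]))
-100 8 1185 mean [428.1 -46.9  -0.5] circ 426.8 -48.1 101.1
14 30 1004 mean [425.3 -49.7  20.8] circ 439.7 -66.2 78.2
38 50 49 mean [425.2 -49.4  45.6] circ 425.3 -49.9 17.9
38 46 30 mean [425.3 -50.1  44.2] circ 425.3 -49.9 17.9
62 90 36 mean [425.3 -49.5  70.4] circ 425.4 -49.7 9.5
wide (array([257, 815, 287, 112,  36,  39,  46,  42,  93,  26,   0,   0,   0,
         0,   0,   0]), array([-10,  -2,   6,  14,  22,  30,  38,  46,  54,  62,  70,  78,  86,
        94, 102, 110, 118]))
-100 8 1174 mean [654.7 140.    0.9] circ 654.2 141.6 89.8
14 30 148 mean [643.6 139.3  19.2] circ 643.5 136.4 49.4
38 50 62 mean [646.3 139.2  43.4] circ 644.1 136.9 49.2
38 46 46 mean [646.  139.6  41.9] circ 644.1 136.9 49.2
52 66 127 mean [645.2 139.4  58.8] circ 645.1 137.6 49.4
62 90 26 mean [656.2 135.7  63.6] circ 644.3 137.5 48.6
small (array([204, 642, 127,  49,  18,  24,  68,  19,   0,   0,   0, 
[... 166 characters left out ...]
0.7] circ 448.0 137.5 71.5
14 30 67 mean [449.5 137.7  19.2] circ 448.7 132.8 36.2
38 50 86 mean [449.7 137.8  44.2] circ 449.0 135.7 36.0
38 46 68 mean [448.3 137.9  43.2] circ 449.0 135.7 36.0
S lid 15 30 944 mean [429.5 -52.4  20.5] circ 458.5 -22.9 100.5
S lid 40 50 137 mean [455.2 -52.2  45. ] circ 462.8 -40.7 58.6
S lid 52 64 70 mean [467.  -57.9  57.8] circ 464.1 -49.3 49.8
S lid 52 75 115 mean [454.5 -57.   62.1] circ 464.1 -49.3 49.8
S wide 52 64 36 mean [529.8  28.9  58.3] circ 529.4 25.0 25.2
S wide 52 75 94 mean [528.   22.2  65.4] circ 527.0 17.0 33.6
S small 15 30 214 mean [445.5 132.3  22.4] circ 448.1 133.1 37.9
S small 40 50 108 mean [447.2 134.3  42.8] circ 448.5 134.8 37.0
```

View pics/crop1.png

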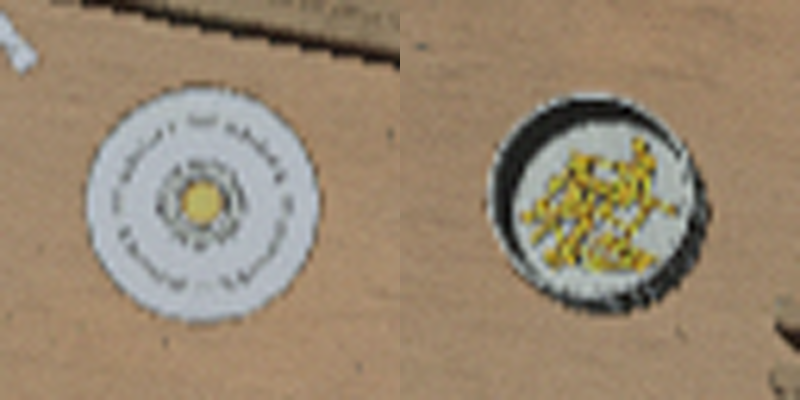

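The crop confirms the grey double lid (collar ring, round yellow knob) and the wide tin (screws inside). The numbers fit too: knob (425.4, −49.7) with its top at 71, collar radius 18, tin centre (645, 137.5), rim radius 49 and height 60. Now I'll move.

```bash
python3 -m crank '[[55,-15,-17,0,0,0,-0.03],[55,-40,-44,0,0,0,-0.07],[55,-68,-75,0,0,0,-0.11],[55,-98,-108,0,0,0,-0.15],[55,-128,-141,0,0,0,-0.19],[55,-158,-174,0,0,0,-0.23],[55,-188,-207,0,0,0,-0.27],[55,-215,-237,0,0,0,-0.30],[55,-238,-262,0,0,0,-0.324],[55,-252,-277,0,0,0,-0.324]]' 30; python3 -c "
from cell import manip
s=manip.read_state();print(s['eef_rot'],s['wrist_force'])"
```

```text
clock: 1.1
eef_pos: [326.4, 176.4, 205.4]
eef_rot: [-3.141, 0.0, 3.14]
wrist_force: [0.9, 0.6, -0.4]
finger_gap: 51.6
finger_force: 0.0
[-3.14144093e+00  1.12178446e-04  3.14019539e+00] [ 0.91895127  0.61645299 -0.43465945]
```

```bash
python3 -m crank '[[55,-8,-18,0,0,0,0],[55,-22,-50,5,0,0,0],[55,-37,-84,15,0,0,0],[55,-52,-118,28,0,0,0],[55,-66,-152,42,0,0,0],[55,-80,-182,56,0,0,0],[55,-90,-207,70,0,0,0],[55,-97,-222,80,0,0,0],[55,-99.5,-228,85,0,0,0],[55,-99.5,-228,85,0,0,0]]'
python3 - <<'E'
from h import *
print(manip.read_state()['eef_pos'],manip.read_state()['eef_rot'])
p,d=optics.camera("scene")
cv2.imwrite("pics/s1.png",cv2.resize(p[150:260,180:320,::-1],(764,600),interpolation=cv2.INTER_CUBIC))
E
```

```text
clock: 2.1
eef_pos: [424.9, -49.9, 119.9]
eef_rot: [3.141, -0.001, 3.14]
wrist_force: [-0.5, 0.1, -0.2]
finger_gap: 51.7
finger_force: 0.0
[424.94373688 -49.94019454 119.88402769] [ 3.14130729e+00 -1.39637936e-03  3.13990970e+00]
```

View pics/s1.png

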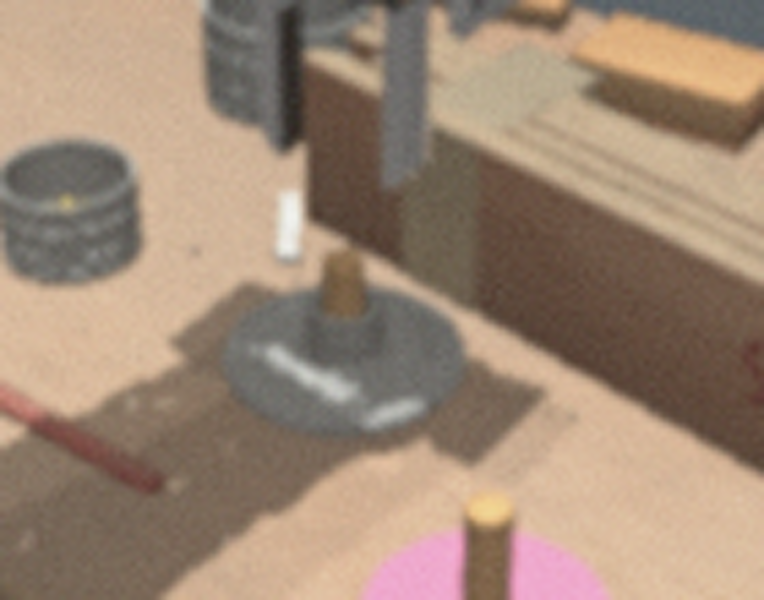

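The fingertips, at (285,145) and (405,180), straddle the knob at (345,285). I'll descend to TCP z = 50, above the collar top at 47, and close.

```bash
python3 -m crank '[[55,0,0,10,0,0,0],[55,0,0,25,0,0,0],[55,0,0,40,0,0,0],[55,0,0,53,0,0,0],[55,0,0,62,0,0,0],[55,0,0,67,0,0,0],[55,0,0,69.5,0,0,0],[55,0,0,69.5,0,0,0],[30,0,0,69.5,0,0,0],[10,0,0,69.5,0,0,0]]' 40;  python3 -m crank '[[8,0,0,0,0,0,0],[8,0,0,0,0,0,0],[8,0,0,0,0,0,0],[8,0,0,0,0,0,0],[8,0,0,0,0,0,0]]' 40
```

```text
clock: 3.15
eef_pos: [425.5, -49.8, 51.3]
eef_rot: [-3.141, 0.001, 3.141]
wrist_force: [-0.5, -0.4, -0.1]
finger_gap: 39.3
finger_force: 0.0
clock: 3.65
eef_pos: [425.3, -49.7, 51.0]
eef_rot: [3.141, 0.0, 3.141]
wrist_force: [-0.5, 1.9, 1.4]
finger_gap: 19.3
finger_force: 40.0
```

```bash
python3 -m crank '[[8,0,0,-2,0,0,0],[8,0,0,-6,0,0,0],[8,0,0,-13,0,0,0],[8,0,0,-23,0,0,0],[8,0,0,-35,0,0,0],[8,0,0,-48,0,0,0],[8,0,0,-60,0,0,0],[8,0,0,-70,0,0,0],[8,0,0,-77,0,0,0],[8,0,0,-80,0,0,0]]' 40; python3 -m crank '[[8,0,0,-5,0,0,0],[8,0,0,-14,0,0,0],[8,0,0,-26,0,0,0],[8,0,0,-37,0,0,0],[8,0,0,-44,0,0,0],[8,0,0,-48,0,0,0],[8,0,0,-50,0,0,0],[8,0,0,-50,0,0,0]]' 40
python3 - <<'E'
from h import *
s=manip.read_state();print(s['eef_pos'],s['moment'])
p,d=optics.camera("scene")
cv2.imwrite("pics/s2.png",cv2.resize(p[110:240,170:320,::-1],(692,600),interpolation=cv2.INTER_CUBIC))
E
```

```text
clock: 4.65
eef_pos: [425.4, -49.8, 131.7]
eef_rot: [-3.141, 0.001, 3.141]
wrist_force: [0.5, 0.6, -6.0]
finger_gap: 19.2
finger_force: 40.0
clock: 5.45
eef_pos: [425.2, -49.8, 181.0]
eef_rot: [-3.142, -0.0, 3.141]
wrist_force: [0.3, 0.2, -4.2]
finger_gap: 18.9
finger_force: 40.0
[425.23256543 -49.76655933 180.97085946] [-0.03630015  0.01423688 -0.00968757]
```

View pics/s2.png

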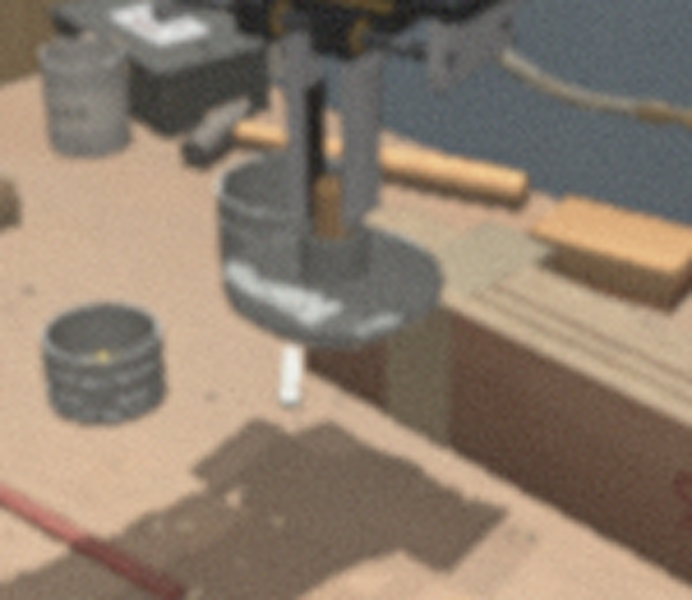

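The lid hangs level from the fingers: knob at (330,205), cover edge from (222,250) to (440,280). I'll refine the tin's centre with a rim fit before moving over it.

```bash
python3 - <<'E'
from h import *
from scipy.optimize import least_squares
z=np.load("top0.npz");W=cloud("top",z["d"]).reshape(-1,3)
def fit(c,R,lo,hi,b=4):
    r=np.hypot(W[:,0]-c[0],W[:,1]-c[1]);Q=W[(W[:,2]>lo)&(W[:,2]<hi)&(abs(r-R)<b+2)]
    f=lambda q:np.hypot(Q[:,0]-q[0],Q[:,1]-q[1])-q[2]
    s=least_squares(f,[*c,R],loss="soft_l1");print(len(Q),s.x.round(2),Q[:,2].mean().round(1))
fit((645,137.5),47.5,54,68); fit((645,137.5),47.5,57,66)
# image ellipse of rim for check, and cover disc
for nm,(x,y,r) in dict(lid=(253,196,30),).items():
    m=W.reshape(384,512,3)[y-r:y+r,x-r:x+r];m=m[(m[...,2]>14)&(m[...,2]<30)&(np.hypot(m[...,0]-425,m[...,1]+50)<65)]
    print(m.mean(0),len(m)); print(cv2.minEnclosingCircle(m[:,:2].astype(np.float32)))
E
python3 -m crank '[[8,-2,2,0,0,0,0],[8,-7,6,0,0,0,0],[8,-15,13,0,0,0,0],[8,-26,22,0,0,0,0],[8,-40,34,0,0,0,0],[8,-55,47,0,0,0,0],[8,-71,60.5,0,0,0,0],[8,-87,74,0,0,0,0],[8,-103,88,0,0,0,0],[8,-119,102,0,0,0,0]]' 40;python3 -m crank '[[8,-16,13.5,0,0,0,0],[8,-32,27,0,0,0,0],[8,-47,40,0,0,0,0],[8,-61,52.5,0,0,0,0],[8,-74,63.5,0,0,0,0],[8,-85,72.5,0,0,0,0],[8,-93,79,0,0,0,0],[8,-98,83.5,0,0,0,0],[8,-100.5,85.5,0,0,0,0],[8,-100.5,85.5,0,0,0,0]]' 40
```

```text
119 [644.55 137.74  47.49] 59.5
94 [644.63 137.72  47.62] 60.2
[425.18431918 -49.67407974  20.84900918] 1003
((425.09710693359375, -49.87976837158203), 56.77855682373047)
clock: 6.5
eef_pos: [545.5, 53.7, 180.5]
eef_rot: [3.142, -0.0, 3.141]
wrist_force: [0.8, -0.1, -4.0]
finger_gap: 19.1
finger_force: 40.0
clock: 7.5
eef_pos: [645.0, 138.0, 180.5]
eef_rot: [-3.142, -0.0, 3.141]
wrist_force: [0.4, -0.5, -4.4]
finger_gap: 19.2
finger_force: 40.0
```

```bash
python3 -m crank '[[8,0,0,3,0,0,0],[8,0,0,10,0,0,0],[8,0,0,20,0,0,0],[8,0,0,31,0,0,0],[8,0,0,42,0,0,0],[8,0,0,51,0,0,0],[8,0,0,58,0,0,0],[8,0,0,62,0,0,0],[8,0,0,64,0,0,0],[8,0,0,64,0,0,0]]' 40
python3 - <<'E'
from h import *
p,d=optics.camera("scene")
a=cv2.resize(p[100:200,180:300,::-1],(720,600),interpolation=cv2.INTER_CUBIC)
cv2.imwrite("pics/s3.png",a)
E
```

```text
clock: 8.5
eef_pos: [644.9, 137.6, 117.0]
eef_rot: [3.142, 0.0, 3.141]
wrist_force: [0.1, -0.4, -4.4]
finger_gap: 19.2
finger_force: 40.0
```

View pics/s3.png

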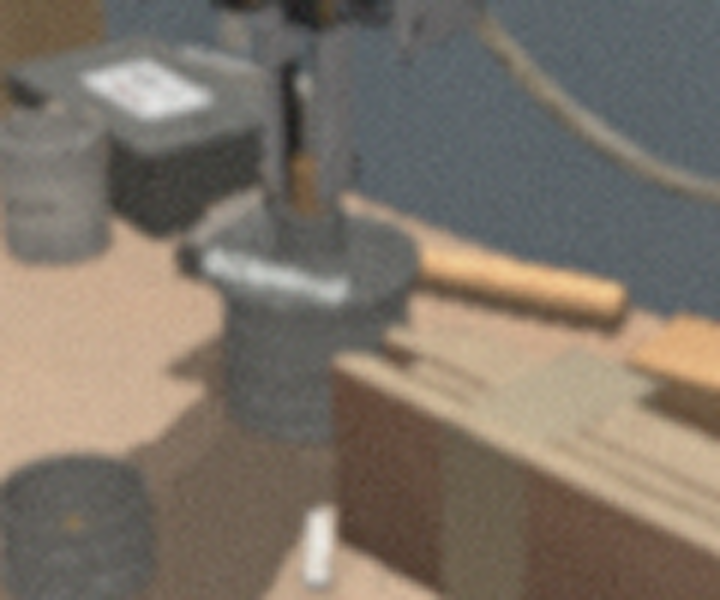

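The lid, cover centre about (310,260), hangs above the tin at (300,370) and is well lined up with it. I'll lower it slowly and watch the force.

```bash
python3 -m crank '[[8,0,0,1,0,0,0],[8,0,0,2,0,0,0],[8,0,0,3.5,0,0,0],[8,0,0,5,0,0,0],[8,0,0,6.5,0,0,0],[8,0,0,8,0,0,0],[8,0,0,9,0,0,0],[8,0,0,10,0,0,0],[8,0,0,10,0,0,0]]' 40; python3 -m crank '[[8,0,0,1,0,0,0],[8,0,0,2,0,0,0],[8,0,0,3,0,0,0],[8,0,0,4,0,0,0],[8,0,0,5,0,0,0],[8,0,0,5.5,0,0,0],[8,0,0,5.5,0,0,0]]' 40
```

```text
clock: 9.45
eef_pos: [645.0, 137.6, 107.0]
eef_rot: [3.142, 0.0, 3.141]
wrist_force: [0.6, -0.0, -3.7]
finger_gap: 19.3
finger_force: 40.0
clock: 10.15
eef_pos: [645.0, 137.6, 101.5]
eef_rot: [3.142, 0.0, 3.141]
wrist_force: [2.2, 1.3, -3.0]
finger_gap: 19.2
finger_force: 40.0
```

```bash
python3 -m crank '[[8,0,0,0.5,0,0,0],[8,0,0,1,0,0,0],[8,0,0,1.5,0,0,0],[8,0,0,2,0,0,0],[8,0,0,2,0,0,0]]' 40; python3 -m crank '[[8,0,0,0.4,0,0,0],[8,0,0,0.8,0,0,0],[8,0,0,0.8,0,0,0]]' 40
```

```text
clock: 10.65
eef_pos: [645.0, 137.6, 99.4]
eef_rot: [3.142, 0.0, 3.141]
wrist_force: [3.4, 1.2, -1.9]
finger_gap: 18.9
finger_force: 40.0
clock: 10.95
eef_pos: [645.2, 137.6, 99.1]
eef_rot: [3.141, 0.001, 3.141]
wrist_force: [3.4, 2.3, 1.4]
finger_gap: 19.0
finger_force: 40.0
```

```bash
python3 -m crank '[[8,0,0,0.4,0,0,0],[8,0,0,0.7,0,0,0],[8,0,0,0.7,0,0,0]]' 40
```

```text
clock: 11.25
eef_pos: [645.3, 137.8, 98.9]
eef_rot: [3.141, 0.001, 3.141]
wrist_force: [1.5, 3.0, 6.5]
finger_gap: 19.4
finger_force: 40.0
```

```bash
python3 -m crank '[[25,0,0,0,0,0,0],[40,0,0,0,0,0,0],[60,0,0,0,0,0,0],[60,0,0,-1,0,0,0],[60,0,0,-1,0,0,0],[60,0,0,-1,0,0,0],[60,0,0,-1,0,0,0]]'
python3 - <<'E'
from h import *
p,d=optics.camera("scene")
cv2.imwrite("pics/s4.png",cv2.resize(p[100:200,180:300,::-1],(720,600),interpolation=cv2.INTER_CUBIC))
W=cloud("scene",d)[100:200,180:300].reshape(-1,3)
r=np.hypot(W[:,0]-645,W[:,1]-137.6)
for a,b in((14,22),(24,52)):
    Q=W[(r>a)&(r<b)&(W[:,2]>55)&(W[:,2]<80)];print(len(Q),np.median(Q[:,2]),np.percentile(Q[:,2],[10,90]))
Q=W[(r>24)&(r<52)&(W[:,2]>62)&(W[:,2]<78)]
print(np.linalg.lstsq(np.c_[Q[:,0]-645,Q[:,1]-137.6,np.ones(len(Q))],Q[:,2],rcond=None)[0])
E
```

```text
clock: 11.95
eef_pos: [644.9, 137.5, 98.9]
eef_rot: [-3.142, -0.0, 3.141]
wrist_force: [-0.7, 0.4, 0.4]
finger_gap: 56.5
finger_force: 0.0
47 73.08448943934229 [69.64842344 79.40360948]
276 69.9684528497703 [67.35054082 71.81977542]
[1.86026734e-02 3.22254602e-02 7.00354363e+01]
```

View pics/s4.png

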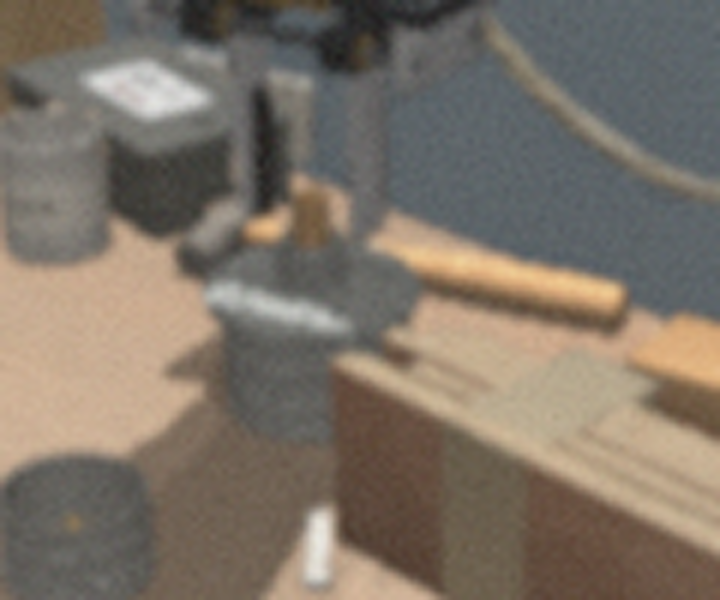

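The lid sits flat on the tin, disc top at 70 mm against 69 expected for home. The fingers at (250,200) and (370,225) are open around the knob at (312,220). Next I'll descend along the collar and grip it.

```bash
python3 -m crank '[[60,0,0,3,0,0,0],[60,0,0,8,0,0,0],[60,0,0,13,0,0,0],[60,0,0,18,0,0,0],[60,0,0,22,0,0,0],[60,0,0,24.5,0,0,0],[60,0,0,25.5,0,0,0],[60,0,0,25.5,0,0,0],[50,0,0,25.5,0,0,0],[42,0,0,25.5,0,0,0]]' 25; python3 -m crank '[[38,0,0,0,0,0,0],[35,0,0,0,0,0,0],[30,0,0,0,0,0,0],[30,0,0,0,0,0,0],[30,0,0,0,0,0,0]]' 25
```

```text
clock: 13.0
eef_pos: [645.0, 137.6, 73.7]
eef_rot: [3.142, 0.0, 3.141]
wrist_force: [-0.1, 0.4, 1.0]
finger_gap: 44.2
finger_force: 0.0
clock: 13.5
eef_pos: [645.0, 137.6, 73.6]
eef_rot: [3.142, 0.0, 3.141]
wrist_force: [-0.1, 0.5, 0.7]
finger_gap: 35.1
finger_force: 25.0
```

```bash
python3 -m crank '[[30,0,0,-0.5,0,0,0],[30,0,0,-1.5,0,0,0],[30,0,0,-3,0,0,0],[30,0,0,-5,0,0,0],[30,0,0,-7,0,0,0],[30,0,0,-9,0,0,0],[30,0,0,-10,0,0,0],[30,0,0,-10,0,0,0]]' 25; python3 -m crank '[[30,0,0,-2,0,0,0],[30,0,0,-5,0,0,0],[30,0,0,-9,0,0,0],[30,0,0,-13,0,0,0],[30,0,0,-17,0,0,0],[30,0,0,-21,0,0,0],[30,0,0,-25,0,0,0],[30,0,0,-28,0,0,0],[30,0,0,-30,0,0,0],[30,0,0,-30,0,0,0]]' 25
```

```text
clock: 14.3
eef_pos: [645.0, 137.6, 83.7]
eef_rot: [3.142, 0.0, 3.141]
wrist_force: [0.0, 0.1, -1.3]
finger_gap: 34.9
finger_force: 25.0
clock: 15.3
eef_pos: [645.0, 137.5, 113.7]
eef_rot: [3.142, 0.0, 3.141]
wrist_force: [-0.5, -0.3, -1.5]
finger_gap: 35.5
finger_force: 25.0
```

```bash
python3 -m crank '[[30,0,0,-2,0,0,0],[30,0,0,-7,0,0,0],[30,0,0,-14,0,0,0],[30,0,0,-22,0,0,0],[30,0,0,-31,0,0,0],[30,0,0,-40,0,0,0],[30,0,0,-48,0,0,0],[30,0,0,-54,0,0,0],[30,0,0,-58,0,0,0],[30,0,0,-60,0,0,0]]' 25; python3 -m crank '[[30,0,0,0,0,0,0],[30,0,0,0,0,0,0],[30,0,0,0,0,0,0]]' 25
python3 - <<'E'
from h import *
p,d=optics.camera("scene")
cv2.imwrite("pics/s5.png",cv2.resize(p[80:200,170:314,::-1],(720,600),interpolation=cv2.INTER_CUBIC))
E
```

```text
clock: 16.3
eef_pos: [644.9, 137.6, 173.8]
eef_rot: [3.142, 0.0, 3.141]
wrist_force: [0.6, 0.1, -0.9]
finger_gap: 35.2
finger_force: 25.0
clock: 16.6
eef_pos: [644.8, 137.5, 173.1]
eef_rot: [-3.141, -0.001, 3.141]
wrist_force: [-0.5, -0.4, -1.3]
finger_gap: 35.1
finger_force: 25.0
```

View pics/s5.png

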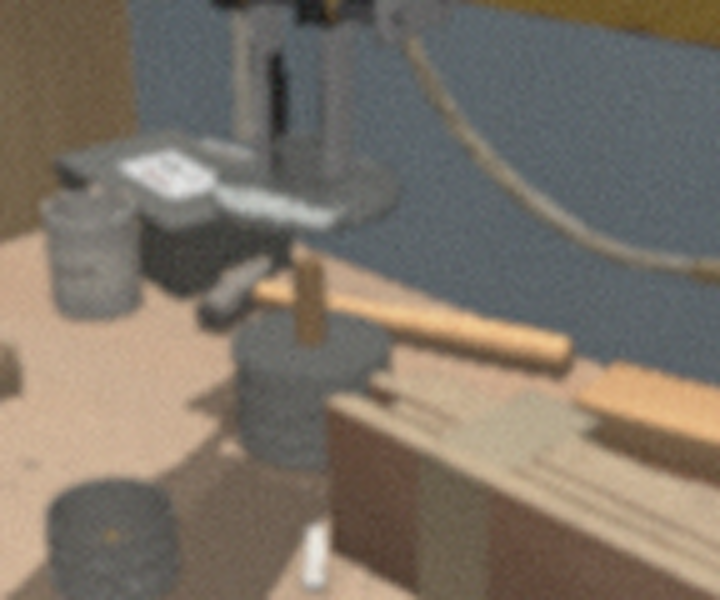

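The cover at (310,190) is held level above the knob top at (310,258). The inner lid sits flush on the tin at (312,345), and the tin has not moved. I'm handing the job in.

```bash
python3 -c "
from cell import manip
print(manip.sign_off())"
```

```text
the job is handed in; nothing more can be done
None
```

The inner lid is fully home on the wide tin, and I handed the job in at about 16.7 s with the cover gripped by its collar, held level in the air clear above the knob.

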